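# Press a hose tag: catch off, lever down and held

## Robot

A 6-joint arm with a two-finger parallel gripper is mounted at the origin on a cart in front of the work surface, level with it; the furniture and walls round the work are solid. World frame = base frame: x ahead of the robot, y to its left, z up, the work surface at z = 0. Lengths are in m, angles in degrees, forces in N, time in s.
With the tool pointing down it reaches from about 0.15 to 0.775 m from the base axis. Payload 6.1 kg.
Tool frame: the origin (TCP) lies midway between the tips of the shut fingers; the grasp point (between the pads) lies 19 mm behind it; z points along the fingers, y is the line along which they close (so a half turn about z gives the same grasp; the last joint's range is limited). The gripper opens to 85 mm and grips with 20 to 120 N. Pads are 22 mm wide; open, the fingers measure 114 mm over their backs; the gripper's body (76 mm by 85 mm) begins 54 mm behind the grasp point. The pads swing forward as they close: fully open they stand 13 mm farther back than shut.
Start: joints at [-75.974, 7.208, -2.269, 80.523, 0, 90], TCP at [0.127, -0.509, 0.231] pointing down, gripper open.
Joint ranges: [-155.77, 155.77], [-54.66, 111.73], [-72.52, 77.12], [-102.08, 115.82], [-83.92, 84.16], [-180, 180]. Speed limits (degrees/s): [136.94, 136.94, 172.46, 180, 180, 180].

## Interface

Orientations are given as [roll, pitch, yaw] about the fixed x, y, z axes, in that order (R = Rz(yaw) Ry(pitch) Rx(roll)).
In Python, from rig import env, read_camera, ticket gives the robot as it stands.
- The arm moves only by the tool servo_tool, never from a script. Its argument "targets" is a list of rows, each an object with "delta_rot": the turn, a rotation vector about the tool's x, y, z in degrees, a list of three; "offset": the shift along the tool's x, y, z in mm, a list of three; "hand": the closure, from -1 (fully open) to 1 (shut). A call has 1 to 10 rows; each row shifts and turns the commanded pose from where the row before left it, along the tool's axes as they then stand; what a row does not reach is not made up. A row lasts 1/12 s, in which the tool goes at most 41.7 mm and 7.16 degrees, less where a joint would pass 70% of its speed; a pose out of reach is approached as far as the arm can. A call is refused whole if a number of a shift passes 41.7 or a number of a turn 7.16, either way. A call with a gripper value outside its range is refused whole. The fingers move at their own pace and stop on an object; "squeeze" is the grip in N (left out, the last holds). Time passes only in rows, so rows that do not move let the fingers close. It gives the time, the measured TCP pose, the force, the opening and the grip force at its end, in the units of the state.
- env.state(): the state, without advancing time (a new reading comes with each control period).
- read_camera(name): name is "scene" or "top" or "wrist"; returns a dict with "pixels" (480x640x3 uint8, red, green, blue), "vertical_fov" (degrees; the focal length in pixels is half the picture's height over the tangent of half this angle, whatever the lens; pixels are square), "cx", "cy" (the principal point, pixels), "position" and "attitude" of the camera in the world. Camera axes: x right, y up, looking along -z (the intrinsics and any distortion apply to the point x, -y, -z); pixel columns grow to the right and rows downward; lengths in m; the calibration is good to about 2 mm. A picture is of the moment at which its call begins. There is no depth.
- ticket.finish_job(): hands the job in; it is judged then, once.
The state is a dict: "clock": time; "joints": joint angles; "dq": joint speeds; "joint_torque": joint torques, N m; "position": TCP position; "eef_rot": TCP orientation; "ft_force": force on the tool from outside, world axes, zero at the start; "ft_torque": the same for the moment, N m; "gripper_width": finger opening in m; "finger_force": force on a finger pad.
Only numpy, scipy, OpenCV 4.12 (cv2) and the standard library are available. Lean on these libraries where they do the work, as an engineer would, in place of code of your own. Each camera call takes 0.05 s, during which the arm holds its last target. There are 200 camera calls.

## Task

With the safety catch still on, lay the larger of the two steel tag blanks flat in the dowel nest of the bench tag press and let go of it. Then flip the safety catch by its thumb paddle, fully over to its stop, and pull the lever down by its handle until the die bears firmly on the tag. Finish while holding the lever down hard on the tag, for it springs back if let go; leave the small tag blank, the marker and the tape measure where they lie.

Things in the scene. Friction and masses are not known exactly. Their poses are not given: they have to be found in the camera images.
- tag_press: Bench tag press, grey cast base 215 x 124 x 15 mm, bolted down; origin at the centre of the base's underside, x from the nest to the lever pivot (away from the operator), y to the operator's left, z up. Its bolster is 104 mm long (x), 66 mm wide at both ends and 34 mm wide over the middle 40 mm, so there the tag overhangs 3 mm each side for the fingers.
- nest (a point): Centre of the bolster's top face, 50 mm above the bench, axes as the press. The large tag lies here, long side along x, either way round, between six 8 mm dowels: at x = +-45.5 mm, y = 0, and at x = +-28 mm, y = +-25.5 mm. They leave 1.5 mm all round the tag and are 9.5 mm high, the top 4 mm coned to lead it in.
- tag_large: The larger tag blank, bare steel plate 80 x 40 x 5 mm with a 6 mm hole near one end, about 0.12 kg; origin at the centre of its underside, x along its 80 mm side, z up. It lies flat on the bench left of the press; the two blanks may have changed places.
- tag_small: The smaller tag blank, 50 x 26 x 5 mm, otherwise alike; origin at the centre of its underside. Leave it alone.
- lever_handle (a point): Middle of the lever's grey handle, a plain cylinder 24 mm thick and 74 mm long that sticks out to the left (+y) from the lever's end and turns freely on its own axis (the press's y). Parked, the lever stands up leaning 8 degrees back, the handle's axis 283 mm above the bench; pressed on the tag, the arm is level, the handle 90 mm above the bench, 75 mm on the operator's side of the nest.
- lever_hinge (a point): The lever's pivot, 90 mm above the bench and 120 mm beyond the nest; its axis is the press's y. The handle's axis moves about it on a circle of 195 mm; its middle stays 50 mm left of the lever's plane (the press's y = 0). The die block under the arm, 120 mm from the pivot, has a face of 40 x 28 mm, 35 mm below the arm's middle line.
- lever (a joint): Lever angle, rad: 0 parked upright, growing as the handle comes towards the operator and down; 1.71 with the die on a 5 mm tag in the nest, stop at 1.77. A spring returns it, about 3 N at the handle to start and 4 to 5 N at the end; let go, it swings back up. A firm press is 15 to 20 N down on the handle in all. With the catch on it moves no farther than about 0.2.
- catch_paddle (a point): Middle of the thumb part of the catch's paddle, on its upper face. The paddle is a steel flat right (-y) of the lever, 24 mm wide (x), 6 mm thick, reaching 78 mm from the catch's pivot. Catch on: it rises outward at 45 degrees, tip about 183 mm above the bench. Pushed straight down 45 mm outboard of the pivot it flips the catch; at the stop it slopes 35 degrees down.
- catch_hinge (a point): Pivot of the safety catch, outside the press's right cheek, 45 mm right of the lever's plane, 128 mm above the bench; its axis is the press's x. The catch's round cross bar (10 mm thick, 67 mm long) runs from here to the left across the front of the lever arm, onto the left cheek.
- catch (a joint): Catch angle, rad: 0 on (bar level across the front of the arm, blocking the lever), 1.4 at its stop, fully over (paddle pushed down, bar standing up beside the lever). Stiff, about 2 N at the paddle; it stays where it is put. The lever passes freely only above 1.2.
- marker: Paint marker, 129 mm long, 17 mm thick, lying right of the tag press, in front of the tall yellow swaging press (which fills the bench beyond x = 0.44 m, right of y = -0.14 m, to over 1 m high: go round it); leave it alone.
- tape_measure: Tape measure, 79 x 32 x 62 mm, standing on the left; leave it alone.
Things that resemble listed ones, but are neither listed nor needed, are in the scene too. What is shaped like the tag_large but orange or pink is not meant.

How it is judged:
By the outcome, as a careful person would: the job done as asked, in the order asked, and still so for the second after the job is handed in, while the arm keeps its last pose, push and grip.
It also fails if it takes over 72 s, if anything falls off the work surface, if the arm or the gripper's body presses on something with over 40 N, if the wrist force passes 120 N, or if a joint passes its speed limit or range.

## Working session

There is one attempt and no reset: what is moved stays moved. The work goes in short steps, Python scripts to look and compute and a tool call to move; the robot and the scene stay as the last step left them, time stands still between calls to the robot, and variables do not carry over. Pictures are saved under pics/ and viewed, at most 10 in all, crops included, and the job is handed in when it is done.

Besides the shell and the picture viewer there is one more tool, called after "Emit:" by a JSON object that holds its "op" and its "data", one argument or row to a line. servo_tool: Moves the arm, as the interface text tells. Its arguments: {"type":"object","properties":{"targets":{"type":"array","items":{"type":"object","properties":{"delta_rot":{"type":"array","items":{"type":"number"}},"offset":{"type":"array","items":{"type":"number"}},"hand":{"type":"number"}}}},"squeeze":{"type":"number"}},"required":["targets"]}

```bash
ls; mkdir -p pics; cat > h.py <<'E'
import numpy as np, cv2
from rig import env, read_camera, ticket
def snap(n,f):
    d=read_camera(n); cv2.imwrite('pics/'+f,d['pixels'][:,:,::-1]); np.save('pics/'+f+'.npy',{k:v for k,v in d.items() if k!='pixels'},allow_pickle=True); return d
E
python3 - <<'E'
from h import *
for n in('scene','top'):
    d=snap(n,n+'0.png'); print({k:v for k,v in d.items() if k!='pixels'})
print(env.state())
E
```

```text
pics
{'vertical_fov': 52.61039465472754, 'cx': 325.4818267197405, 'cy': 235.86555862312719, 'position': array([-0.19352986,  0.73554478,  0.82820117]), 'attitude': array([  55.4391822 ,    1.27483853, -127.87236774])}
{'vertical_fov': 50.61701914908764, 'cx': 313.4270596652087, 'cy': 255.14083543028028, 'position': array([0.37700294, 0.17722112, 1.25872935]), 'attitude': array([  8.90347842,   0.52619058, -88.89167181])}
{'clock': 0.1, 'joints': array([-7.59721916e+01,  7.23793705e+00, -2.32195519e+00,  8.05225037e+01,
       -1.13743349e-04,  8.99995568e+01]), 'dq': array([0.09361489, 0.00705045, 0.11077582, 0.10995409, 0.07870233,
       0.04278078]), 'joint_torque': array([ 1.22314515e-03, -4.36907923e+01,  3.53604269e+01,  1.36690444e-02,
       -1.45136637e-04, -5.89281200e-06]), 'position': array([ 0.12716618, -0.5089856 ,  0.23059452]), 'eef_rot': array([-1.79917604e+02,  1.13105830e-04,  1.40282518e+01]), 'ft_force': array([ 0.26618105, -0.17831553,  0.01808433]), 'ft_torque': array([0.01980847, 0.05043171, 0.02178156]), 'finger_force': 0.0, 'gripper_width': 0.08476223009299909}
```

View pics/scene0.png

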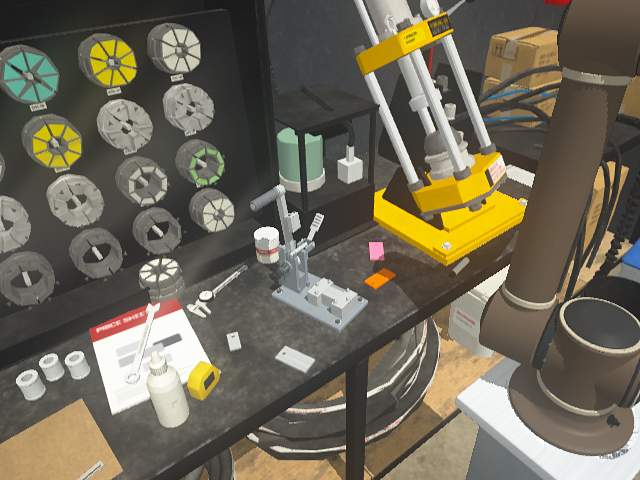

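View pics/top0.png

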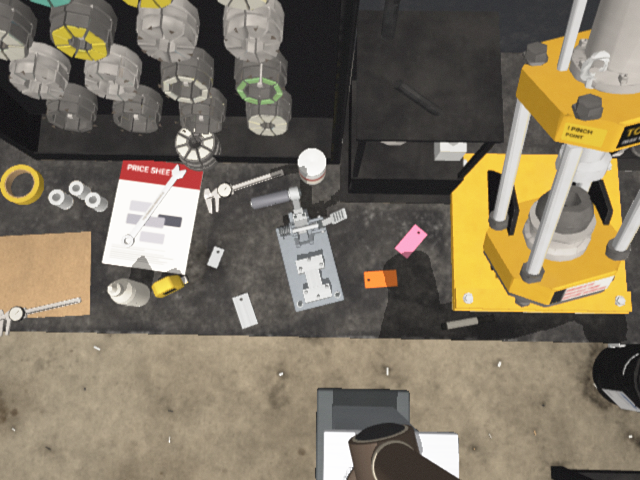

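The large tag is at about (245,310) in the top view, the small one at (215,257). The press nest is near (314,278), the handle at (270,199) and the paddle at (335,215). I'll zoom in on these.

```bash
cat >> h.py <<'E'
from scipy.spatial.transform import Rotation as R
def meta(f): return np.load('pics/'+f+'.npy',allow_pickle=True).item()
def ray(m,u,v,z):
    f=240/np.tan(np.radians(m['vertical_fov']/2))
    d=R.from_euler('xyz',m['attitude'],degrees=True).apply([(u-m['cx'])/f,-(v-m['cy'])/f,-1])
    p=m['position']; return p+d*(z-p[2])/d[2]
def proj(m,P):
    f=240/np.tan(np.radians(m['vertical_fov']/2))
    c=R.from_euler('xyz',m['attitude'],degrees=True).inv().apply(np.atleast_2d(P)-m['position'])
    return np.c_[m['cx']-f*c[:,0]/c[:,2], m['cy']+f*c[:,1]/c[:,2]]
E
python3 - <<'E'
from h import *
a=cv2.imread('pics/top0.png')[180:330,200:360]
cv2.imwrite('pics/c1.png',cv2.resize(a,None,fx=4,fy=4,interpolation=cv2.INTER_CUBIC))
m=meta('top0.png')
for u,v,z in[(245,310,.005),(215,257,.005),(314,278,.05),(270,199,.283),(335,215,.17)]:print(ray(m,u,v,z))
E
```

```text
[0.43346312 0.35832864 0.005     ]
[0.56403591 0.4388318  0.005     ]
[0.51076447 0.18954015 0.05      ]
[0.64072719 0.27737653 0.283     ]
[0.63747173 0.14483768 0.17      ]
```

View pics/c1.png

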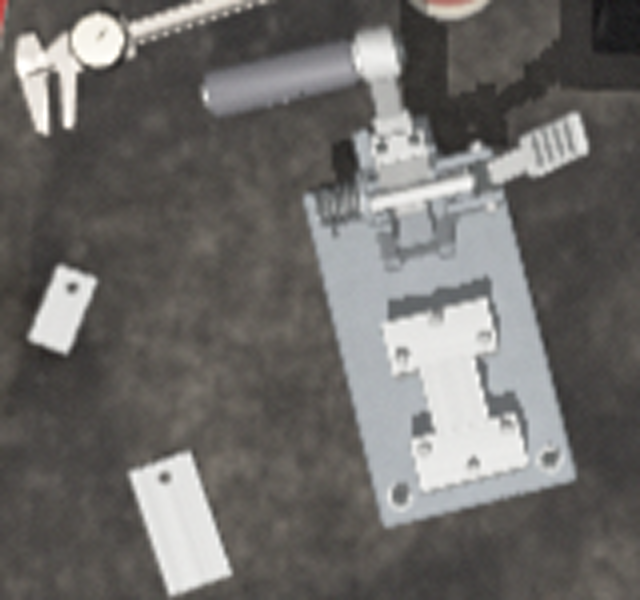

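The crop shows the tag corners at (129,470), (191,451), (232,575) and (170,596), the bolster corners at (383,322), (493,297), (527,465) and (425,490), and the base front corners at (385,527) and (577,478). I'll fit the poses.

```bash
cat > fit.py <<'E'
from h import *
from scipy.optimize import least_squares
m=meta('top0.png')
def P(l,z): return np.array([ray(m,u/4+199.6,v/4+179.6,z)[:2] for u,v in l])
T=P([(129,470),(191,451),(232,575),(170,596)],.005)
# order: back-left, back-right, front-right, front-left
B=P([(383,322),(493,297),(527,465),(425,490)],.05)
S=P([(305,197),(577,478),(385,527)],.015)
def rect(a,b): return np.array([[a,b],[a,-b],[-a,-b],[-a,b]])/2
def tf(p,q): c,s=np.cos(p[2]),np.sin(p[2]); return p[:2]+q@np.array([[c,s],[-s,c]])
r=least_squares(lambda p:(tf(p,rect(.08,.04))-T).ravel(),[.43,.36,0]);print('tag',r.x[:2],np.degrees(r.x[2]),np.round(r.fun*1e3,1))
def g(p):
    o=tf(p,rect(.104,.066))-B
    s=tf(p,rect(.215,.124)[[0,2,3]]+[p[3],0])-S
    return np.r_[o.ravel(),s.ravel()]
r=least_squares(g,[.51,.19,0,.05]);p=r.x;print('nest',p[:2],np.degrees(p[2]),p[3],np.round(r.fun*1e3,1))
def W(x,y,z): return np.r_[tf(p,np.array([[x,y]]))[0],z]
an=np.radians(8)
for n,q in dict(handle=(.12+.195*np.sin(an),.05,.283),pivot=(.12,0,.09),catch=(.12,-.045,.128)).items():
    w=W(*q);print(n,w,proj(m,w)[0],(proj(m,w)[0]-[199.6,179.6])*4)
for z in(.1,.17): print(ray(m,*(np.array([555,145])/4+[199.6,179.6]),z), )
w=ray(m,*(np.array([555,145])/4+[199.6,179.6]),.17); c,s=np.cos(p[2]),np.sin(p[2]); print('paddle local',(np.array([[c,s],[-s,c]])@(w[:2]-p[:2])))
w=ray(m,*(np.array([425,190])/4+[199.6,179.6]),.133);print('bar local',(np.array([[c,s],[-s,c]])@(w[:2]-p[:2])))
E
python3 fit.py
```

```text
tag [0.4327813  0.35902876] 20.154686546150632 [-1.1 -0.6  0.2 -0.2  0.6  0.4  0.3  0.4]
nest [0.51106649 0.19028295] 14.755683892342486 0.041219355239219754 [-0.3  0.2  0.1  2.3  0.4 -2.3 -0.5  1.1  2.6  0.4 -1.3 -2.5 -0.9  0.8]
handle [0.64061782 0.27610991 0.283     ] [270.63649412 199.06402185] [284.14597647  77.8560874 ]
pivot [0.62710897 0.22084669 0.09      ] [301.50397028 226.67847019] [407.61588111 188.31388076]
catch [0.63857038 0.17733076 0.128     ] [320.15053976 218.58065478] [482.20215904 155.92261912]
[0.65231601 0.13490016 0.1       ]
[0.63568407 0.13745681 0.17      ]
paddle local [ 0.10705307 -0.0828238 ]
bar local [ 0.1074022  -0.00854612]
```

```bash
cat > go.py <<'E'
import sys; from h import *
# usage: go.py x y z roll pitch yaw  -> tool-frame offset (mm) and rotvec (deg) remaining
s=env.state(); t=np.array(list(map(float,sys.argv[1:7])))
Rc=R.from_euler('xyz',s['eef_rot'],degrees=True); Rt=R.from_euler('xyz',t[3:],degrees=True)
d=Rc.inv().apply(t[:3]-s['position'])*1e3
print('now',s['clock'],s['position'].round(4),s['eef_rot'].round(2),'F',s['ft_force'].round(1),'j',s['joints'].round(0))
print('off',d.round(1),np.linalg.norm(d).round(1),'rot',np.degrees((Rc.inv()*Rt).as_rotvec()).round(2))
E
python3 - <<'E'
from h import *
m=meta('top0.png')
for uv in[(348,192),(480,150),(340,160),(348,20)]:
  for z in(0,.3,.5):print(uv,z,ray(m,*uv,z).round(3))
E
python3 go.py .4328 .359 .13 180 0 20.15
```

```text
(348, 192) 0 [ 0.739  0.107 -0.   ]
(348, 192) 0.3 [0.653 0.124 0.3  ]
(348, 192) 0.5 [0.595 0.135 0.5  ]
(480, 150) 0 [ 0.857 -0.233  0.   ]
(480, 150) 0.3 [ 0.743 -0.135  0.3  ]
(480, 150) 0.5 [ 0.666 -0.07   0.5  ]
(340, 160) 0 [0.824 0.129 0.   ]
(340, 160) 0.3 [0.718 0.14  0.3  ]
(340, 160) 0.5 [0.646 0.148 0.5  ]
(348, 20) 0 [1.219 0.112 0.   ]
(348, 20) 0.3 [1.019 0.127 0.3  ]
(348, 20) 0.5 [0.885 0.138 0.5  ]
now 0.1 [ 0.1272 -0.509   0.2306] [-179.92    0.     14.03] F [ 0.3 -0.2  0. ] j [-76.   7.  -2.  81.  -0.  90.]
off [ 506.9 -767.9  101.7] 925.7 rot [-0.08 -0.   -6.12]
```

Emit:
{"op": "servo_tool", "data": {
  "targets": [
    {"offset": [18.8, -28.4, 0]},
    {"offset": [18.8, -28.4, 0]},
    {"offset": [18.8, -28.4, 0]},
    {"offset": [18.8, -28.4, 0]},
    {"offset": [18.8, -28.4, 0]},
    {"offset": [18.8, -28.4, 0]},
    {"offset": [18.8, -28.4, 0]},
    {"offset": [18.8, -28.4, 0]},
    {"offset": [18.8, -28.4, 0]},
    {"offset": [18.8, -28.4, 0]}
  ]
}}

```text
invalid input at $.targets[0]: expected keys delta_rot, offset, hand
```

Emit:
{"op": "servo_tool", "data": {
  "targets": [
    {"offset": [18.8, -28.4, 4]},
    {"offset": [18.8, -28.4, 4]},
    {"offset": [18.8, -28.4, 4]},
    {"offset": [18.8, -28.4, 4]},
    {"offset": [18.8, -28.4, 4]},
    {"offset": [18.8, -28.4, 4]},
    {"offset": [18.8, -28.4, 4]},
    {"offset": [18.8, -28.4, 4]},
    {"offset": [18.8, -28.4, 4]},
    {"offset": [18.8, -28.4, 4]}
  ]
}}

```text
invalid input at $.targets[0]: expected keys delta_rot, offset, hand
```

```bash
python3 go.py .4328 .359 .13 180 0 20.15
```

```text
now 0.1 [ 0.1272 -0.509   0.2306] [-179.92    0.     14.03] F [ 0.3 -0.2  0. ] j [-76.   7.  -2.  81.  -0.  90.]
off [ 506.9 -767.9  101.7] 925.7 rot [-0.08 -0.   -6.12]
```

Emit:
{"op": "servo_tool", "data": {
  "targets": [
    {"offset": [18.8, -28.4, 0], "delta_rot": [0, 0, 0], "hand": -1},
    {"offset": [18.8, -28.4, 0], "delta_rot": [0, 0, 0], "hand": -1},
    {"offset": [18.8, -28.4, 0], "delta_rot": [0, 0, 0], "hand": -1},
    {"offset": [18.8, -28.4, 0], "delta_rot": [0, 0, 0], "hand": -1},
    {"offset": [18.8, -28.4, 0], "delta_rot": [0, 0, 0], "hand": -1},
    {"offset": [18.8, -28.4, 0], "delta_rot": [0, 0, 0], "hand": -1},
    {"offset": [18.8, -28.4, 0], "delta_rot": [0, 0, 0], "hand": -1},
    {"offset": [18.8, -28.4, 0], "delta_rot": [0, 0, 0], "hand": -1},
    {"offset": [18.8, -28.4, 0], "delta_rot": [0, 0, 0], "hand": -1},
    {"offset": [18.8, -28.4, 0], "delta_rot": [0, 0, 0], "hand": -1}
  ]
}}

```text
clock: 0.93
position: [0.2406, -0.1866, 0.2311]
eef_rot: [-180.0, -0.0, 14.0]
ft_force: [1.6, 0.2, 0.2]
gripper_width: 0.0856
finger_force: 0.0
```

Emit:
{"op": "servo_tool", "data": {
  "targets": [
    {"offset": [18.8, -28.4, 4], "delta_rot": [0, 0, 0], "hand": -1},
    {"offset": [18.8, -28.4, 4], "delta_rot": [0, 0, 0], "hand": -1},
    {"offset": [18.8, -28.4, 4], "delta_rot": [0, 0, 0], "hand": -1},
    {"offset": [18.8, -28.4, 4], "delta_rot": [0, 0, 0], "hand": -1},
    {"offset": [18.8, -28.4, 4], "delta_rot": [0, 0, 0], "hand": -1},
    {"offset": [18.8, -28.4, 4], "delta_rot": [0, 0, 0], "hand": -1},
    {"offset": [18.8, -28.4, 4], "delta_rot": [0, 0, 0], "hand": -1},
    {"offset": [18.8, -28.4, 4], "delta_rot": [0, 0, 0], "hand": -1},
    {"offset": [18.8, -28.4, 4], "delta_rot": [0, 0, 0], "hand": -1},
    {"offset": [0, 0, 0], "delta_rot": [0, 0, 0], "hand": -1}
  ]
}}

```text
clock: 1.77
position: [0.3466, 0.0949, 0.1941]
eef_rot: [-179.5, 0.0, 15.0]
ft_force: [0.5, -0.1, 0.1]
gripper_width: 0.0856
finger_force: 0.0
```

```bash
python3 go.py .4328 .359 .13 180 0 20.15
```

```text
now 1.7667 [0.3466 0.0949 0.1941] [-1.7951e+02  3.0000e-02  1.5010e+01] F [ 0.5 -0.1  0.1] j [ 15. -11. -24.  77.   0. 180.]
off [ 151.7 -232.2   66.1] 285.1 rot [-0.5   0.01 -5.14]
```

Emit:
{"op": "servo_tool", "data": {
  "targets": [
    {"offset": [0, 0, 0], "delta_rot": [0, 0, -7.1], "hand": -1},
    {"offset": [0, 0, 0], "delta_rot": [0, 0, -7.1], "hand": -1},
    {"offset": [0, 0, 0], "delta_rot": [0, 0, -7.1], "hand": -1},
    {"offset": [0, 0, 0], "delta_rot": [0, 0, -7.1], "hand": -1},
    {"offset": [0, 0, 0], "delta_rot": [0, 0, -7.1], "hand": -1},
    {"offset": [0, 0, 0], "delta_rot": [0, 0, -7.1], "hand": -1},
    {"offset": [0, 0, 0], "delta_rot": [0, 0, -7.1], "hand": -1},
    {"offset": [0, 0, 0], "delta_rot": [0, 0, -7.1], "hand": -1},
    {"offset": [0, 0, 0], "delta_rot": [0, 0, -7.1], "hand": -1},
    {"offset": [0, 0, 0], "delta_rot": [0, 0, -7.1], "hand": -1}
  ]
}}

```text
clock: 2.6
position: [0.3449, 0.0911, 0.1951]
eef_rot: [-179.8, -0.4, 85.9]
ft_force: [-0.1, -1.2, -0.0]
gripper_width: 0.085
finger_force: 0.0
```

Emit:
{"op": "servo_tool", "data": {
  "targets": [
    {"offset": [0, 0, 0], "delta_rot": [0, 0, -7.1], "hand": -1},
    {"offset": [0, 0, 0], "delta_rot": [0, 0, -7.1], "hand": -1},
    {"offset": [0, 0, 0], "delta_rot": [0, 0, -7.1], "hand": -1},
    {"offset": [0, 0, 0], "delta_rot": [0, 0, -7.1], "hand": -1},
    {"offset": [0, 0, 0], "delta_rot": [0, 0, -7.1], "hand": -1},
    {"offset": [0, 0, 0], "delta_rot": [0, 0, -7.1], "hand": -1},
    {"offset": [0, 0, 0], "delta_rot": [0, 0, -7.1], "hand": -1},
    {"offset": [0, 0, 0], "delta_rot": [0, 0, -7.1], "hand": -1},
    {"offset": [0, 0, 0], "delta_rot": [0, 0, -7.1], "hand": -1},
    {"offset": [0, 0, 0], "delta_rot": [0, 0, -7.1], "hand": -1}
  ]
}}

```text
clock: 3.43
position: [0.3449, 0.0911, 0.1951]
eef_rot: [179.7, -0.3, 156.9]
ft_force: [-0.4, 0.5, 0.0]
gripper_width: 0.0855
finger_force: 0.0
```

Emit:
{"op": "servo_tool", "data": {
  "targets": [
    {"offset": [0, 0, 0], "delta_rot": [0, 0, -7.1], "hand": -1},
    {"offset": [0, 0, 0], "delta_rot": [0, 0, -7.1], "hand": -1},
    {"offset": [0, 0, 0], "delta_rot": [0, 0, -7.1], "hand": -1},
    {"offset": [0, 0, 0], "delta_rot": [0, 0, -7.1], "hand": -1},
    {"offset": [0, 0, 0], "delta_rot": [0, 0, -7.1], "hand": -1},
    {"offset": [0, 0, 0], "delta_rot": [0, 0, -7.1], "hand": -1},
    {"offset": [0, 0, 0], "delta_rot": [0, 0, 0], "hand": -1}
  ]
}}

```text
clock: 4.02
position: [0.345, 0.0911, 0.1951]
eef_rot: [179.6, -0.0, -160.7]
ft_force: [-0.5, 1.1, -0.1]
gripper_width: 0.0857
finger_force: 0.0
```

```bash
python3 go.py .4328 .359 .13 180 0 -159.85
```

```text
now 4.0167 [0.345  0.0911 0.1951] [ 179.59   -0.   -160.72] F [-0.5  1.1 -0.1] j [ 14. -11. -24.  77.   0.  -5.]
off [-171.4  223.4   66.7] 289.4 rot [ 0.41  0.   -0.87]
```

Emit:
{"op": "servo_tool", "data": {
  "targets": [
    {"offset": [-21.4, 27.9, 8.3], "delta_rot": [0, 0, 0], "hand": -1},
    {"offset": [-21.4, 27.9, 8.3], "delta_rot": [0, 0, 0], "hand": -1},
    {"offset": [-21.4, 27.9, 8.3], "delta_rot": [0, 0, 0], "hand": -1},
    {"offset": [-21.4, 27.9, 8.3], "delta_rot": [0, 0, 0], "hand": -1},
    {"offset": [-21.4, 27.9, 8.3], "delta_rot": [0, 0, 0], "hand": -1},
    {"offset": [-21.4, 27.9, 8.3], "delta_rot": [0, 0, 0], "hand": -1},
    {"offset": [-21.4, 27.9, 8.3], "delta_rot": [0, 0, 0], "hand": -1},
    {"offset": [-21.4, 27.9, 8.3], "delta_rot": [0.4, 0, -0.9], "hand": -1},
    {"offset": [0, 0, 0], "delta_rot": [0, 0, 0], "hand": -1},
    {"offset": [0, 0, 0], "delta_rot": [0, 0, 0], "hand": -1}
  ]
}}

```text
clock: 4.85
position: [0.4333, 0.3598, 0.1289]
eef_rot: [-180.0, -0.1, -160.0]
ft_force: [-0.3, -0.2, -0.1]
gripper_width: 0.0859
finger_force: 0.0
```

```bash
python3 - <<'E'
from h import *
d=snap('wrist','w1.png');print(d['position'],d['attitude'],d['cx'],d['cy'],d['vertical_fov'])
E
python3 go.py .4328 .359 .13 180 0 -159.85
```

```text
[0.35979478 0.33309059 0.27076527] [-1.76366567e+01  4.24536784e-02  1.10031727e+02] 320.8505512275745 238.75169351930126 63.265398037436505
now 4.9 [0.4332 0.3588 0.1297] [-1.7996e+02 -9.0000e-02 -1.6005e+02] F [ 0.5 -0.4 -0.1] j [40. 12. -9. 69. -0. 20.]
off [ 0.3  0.3 -0.3] 0.5 rot [-0.04 -0.09 -0.2 ]
```

View pics/w1.png

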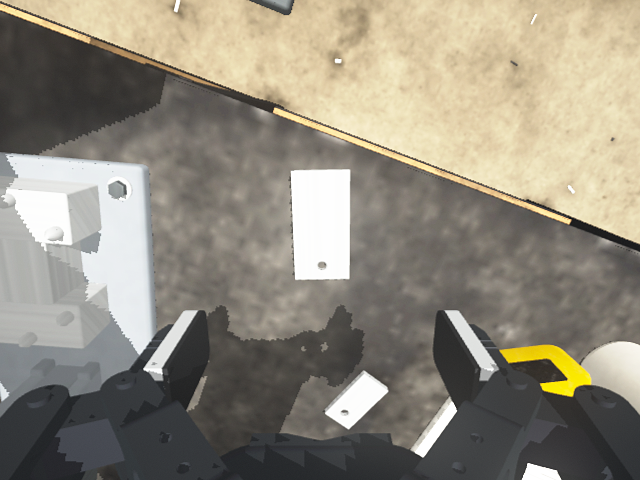

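The wrist view shows the tag at (290–350, 170–279) with its hole at (322,266). The small tag is at (357,400), and the fingers will straddle the large tag clear of everything else.

```bash
python3 - <<'E'
from h import *
m=meta('w1.png'); f=lambda l,z=.005:np.array([ray(m,*q,z)[:2] for q in l])
T=f([(290.5,170),(349.5,169.5),(349.5,279),(294.5,279)]);print(T.round(4),T.mean(0))
e=T[3]-T[0]+T[2]-T[1];print(np.degrees(np.arctan2(e[1],e[0])))
from cv2 import minAreaRect
g=cv2.cvtColor(cv2.imread('pics/w1.png'),6)[150:300,270:370]
ys,xs=np.where(g>215);T=f(list(zip(xs+270,ys+150)));r=minAreaRect((T*1e3).astype(np.float32));print(r)
E
```

```text
[[0.4004 0.3258]
 [0.3863 0.3632]
 [0.4613 0.3925]
 [0.4753 0.3542]] [0.43083282 0.35892401]
21.052325387600188
((430.705810546875, 358.6213684082031), (80.25202178955078, 40.18696212768555), 21.198488235473633)
```

Emit:
{"op": "servo_tool", "data": {
  "targets": [
    {"offset": [2.0, 0.8, 25], "delta_rot": [0, 0, -1.2], "hand": -1},
    {"offset": [0, 0, 25], "delta_rot": [0, 0, 0], "hand": -1},
    {"offset": [0, 0, 25], "delta_rot": [0, 0, 0], "hand": -1},
    {"offset": [0, 0, 25], "delta_rot": [0, 0, 0], "hand": -1},
    {"offset": [0, 0, 15], "delta_rot": [0, 0, 0], "hand": -1},
    {"offset": [0, 0, 5], "delta_rot": [0, 0, 0], "hand": -1},
    {"offset": [0, 0, 0], "delta_rot": [0, 0, 0], "hand": -1},
    {"offset": [0, 0, 0], "delta_rot": [0, 0, 0], "hand": -1}
  ]
}}

```text
clock: 5.57
position: [0.432, 0.3588, 0.0119]
eef_rot: [180.0, 0.1, -158.8]
ft_force: [0.1, -0.1, 0.2]
gripper_width: 0.0853
finger_force: 0.0
```

```bash
python3 go.py .431 .3587 .000 180 0 -158.85
```

```text
now 5.5667 [0.432  0.3588 0.0119] [ 1.7996e+02  1.0000e-01 -1.5883e+02] F [ 0.1 -0.1  0.2] j [ 40.  16. -20.  54.   0.  19.]
off [ 1.   0.2 11.9] 12.0 rot [0.04 0.1  0.02]
```

Emit:
{"op": "servo_tool", "data": {
  "targets": [
    {"offset": [1, 0.2, 6], "delta_rot": [0, 0, 0], "hand": -1},
    {"offset": [0, 0, 5.7], "delta_rot": [0, 0, 0], "hand": -1},
    {"offset": [0, 0, 0], "delta_rot": [0, 0, 0], "hand": 1},
    {"offset": [0, 0, 0], "delta_rot": [0, 0, 0], "hand": 1},
    {"offset": [0, 0, 0], "delta_rot": [0, 0, 0], "hand": 1},
    {"offset": [0, 0, 0], "delta_rot": [0, 0, 0], "hand": 1},
    {"offset": [0, 0, 0], "delta_rot": [0, 0, 0], "hand": 1},
    {"offset": [0, 0, 0], "delta_rot": [0, 0, 0], "hand": 1},
    {"offset": [0, 0, 0], "delta_rot": [0, 0, 0], "hand": 1},
    {"offset": [0, 0, 0], "delta_rot": [0, 0, 0], "hand": 1}
  ],
  "squeeze": 60
}}

```text
clock: 6.4
position: [0.4309, 0.3595, -0.0004]
eef_rot: [180.0, 0.1, -158.7]
ft_force: [-1.9, -0.5, 5.3]
gripper_width: 0.0375
finger_force: 60.2
```

Emit:
{"op": "servo_tool", "data": {
  "targets": [
    {"offset": [0, 0, -10], "delta_rot": [0, 0, 0], "hand": 1},
    {"offset": [0, 0, -25], "delta_rot": [0, 0, 0], "hand": 1},
    {"offset": [0, 0, -30], "delta_rot": [0, 0, 0], "hand": 1},
    {"offset": [0, 0, -30], "delta_rot": [0, 0, 0], "hand": 1},
    {"offset": [0, 0, -25], "delta_rot": [0, 0, 0], "hand": 1},
    {"offset": [0, 0, 0], "delta_rot": [0, 0, 0], "hand": 1},
    {"offset": [0, 0, 0], "delta_rot": [0, 0, 0], "hand": 1}
  ]
}}

```text
clock: 6.98
position: [0.4313, 0.3597, 0.1206]
eef_rot: [179.9, 0.2, -158.7]
ft_force: [-0.7, 0.7, -2.2]
gripper_width: 0.0375
finger_force: 60.6
```

```bash
python3 - <<'E'
from h import *
d=snap('wrist','w2.png')
s=env.state();print(s['gripper_width'],s['finger_force'])
E
python3 go.py .5111 .1903 .13 180 0 -165.24
```

```text
0.03710738434391312 60.547388792037964
now 7.0333 [0.4305 0.359  0.1189] [ 1.7998e+02  5.0000e-02 -1.5873e+02] F [-0.4  0.2 -2.6] j [ 40.  12. -10.  67.   0.  19.]
off [ -14.  -186.5  -11.1] 187.3 rot [0.03 0.05 6.51]
```

View pics/w2.png

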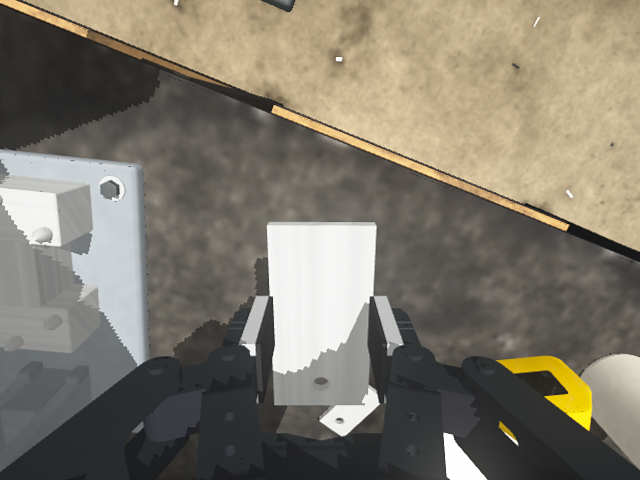

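```bash
python3 - <<'E'
from h import *
from scipy.optimize import least_squares
m=meta('w2.png'); s=env.state()
obs=np.array([(267.5,226),(376,226),(369.5,404),(273,404)])
q=np.array([[-40,-20,0],[-40,20,0],[40,20,0],[40,-20,0]])/1e3
def pts(p): return p[:3]+R.from_euler('ZYX',[p[3],p[4],p[5]]).apply(q)
x0=np.r_[s['position']+[0,0,.004],np.radians(21.3),0,0]
for fix in(0,1):
    fun=(lambda p:(proj(m,pts(p))-obs).ravel()) if not fix else (lambda p:np.r_[(proj(m,pts(p))-obs).ravel(),p[4:]*1e4])
    r=least_squares(fun,x0,x_scale=[.01,.01,.01,.1,.1,.1]);p=r.x
    Rc=R.from_euler('xyz',s['eef_rot'],degrees=True)
    print('tool-frame mm',(Rc.inv().apply(p[:3]-s['position'])*1e3).round(1),np.degrees(p[3:]).round(1),r.fun.round(1))
print(s['eef_rot'])
E
```

```text
tool-frame mm [-1.3  0.6 -6. ] [21.2  0.4 -0.1] [-0.5 -0.3  0.5 -0.2 -1.7  0.3  1.8  0.3]
tool-frame mm [-1.5  0.6 -5.6] [21.2  0.  -0. ] [-0.3 -0.4  0.2 -0.3 -1.8  0.4  1.8  0.4  0.  -0. ]
[ 1.79977762e+02  5.08080104e-02 -1.58732110e+02]
```

```bash
python3 go.py .4856 .287 .13 180 0 -165.24
```

```text
now 7.0333 [0.4305 0.359  0.1189] [ 1.7998e+02  5.0000e-02 -1.5873e+02] F [-0.4  0.2 -2.6] j [ 40.  12. -10.  67.   0.  19.]
off [-25.3 -87.1 -11.1] 91.4 rot [0.03 0.05 6.51]
```

Emit:
{"op": "servo_tool", "data": {
  "targets": [
    {"offset": [-6.3, -21.8, -3], "delta_rot": [0, 0, 0], "hand": 1},
    {"offset": [-6.3, -21.8, -3], "delta_rot": [0, 0, 0], "hand": 1},
    {"offset": [-6.3, -21.8, -3], "delta_rot": [0, 0, 0], "hand": 1},
    {"offset": [-6.3, -21.8, -2], "delta_rot": [0, 0, 6.5], "hand": 1},
    {"offset": [0, 0, 0], "delta_rot": [0, 0, 0], "hand": 1},
    {"offset": [0, 0, 0], "delta_rot": [0, 0, 0], "hand": 1},
    {"offset": [0, 0, 0], "delta_rot": [0, 0, 0], "hand": 1}
  ]
}}

```text
clock: 7.62
position: [0.4847, 0.2866, 0.1284]
eef_rot: [180.0, -0.1, -165.2]
ft_force: [-1.0, 0.1, -2.1]
gripper_width: 0.0376
finger_force: 60.6
```

```bash
python3 - <<'E'
from h import *
d=snap('wrist','w3.png')
E
python3 go.py .4856 .287 .13 180 0 -165.24
```

```text
now 7.6667 [0.4847 0.287  0.1287] [ 1.7999e+02 -9.0000e-02 -1.6515e+02] F [-0.4 -0.7 -2.2] j [31. 12. -9. 69.  0. 16.]
off [-0.9 -0.3 -1.3] 1.6 rot [ 0.01 -0.09  0.09]
```

View pics/w3.png

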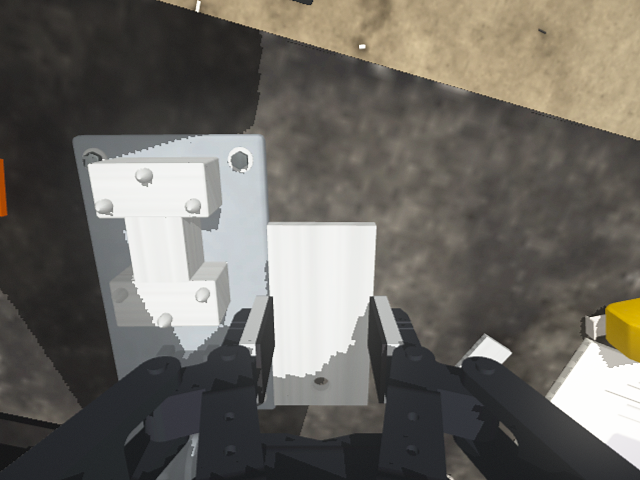

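The bolster is fully visible at (90–230, 157–327) with all six dowels. I'll crop it for better dowel positions.

```bash
python3 - <<'E'
from h import *
a=cv2.imread('pics/w3.png')[145:340,75:240]
a=cv2.createCLAHE(3,(4,4)).apply(cv2.cvtColor(a,6))
cv2.imwrite('pics/c2.png',cv2.resize(a,None,fx=3,fy=3,interpolation=cv2.INTER_CUBIC))
E
```

```text
(no output)
```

View pics/c2.png

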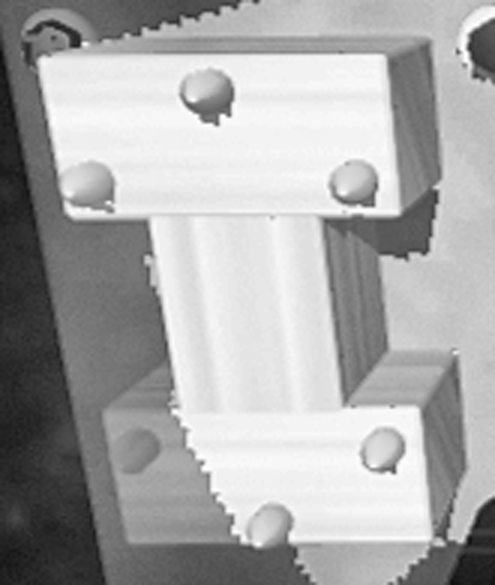

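```bash
cat > nest.py <<'E'
from h import *
from scipy.optimize import least_squares
m=meta('w3.png')
o=np.array([(40,54),(387,55),(432,540),(127,542),(150,217),(325,215),(343,407),(400,215),(420,406),(67,215),(105,408)])/3+[74.67,144.67]
q=np.array([(-52,-33),(-52,33),(52,33),(52,-33),(-20,-17),(-20,17),(20,17),(-20,33),(20,33),(-20,-33),(20,-33)])/1e3
# dowels (mid-height guess)
od=np.array([(208,90),(88,183),(354,182),(136,450),(383,449),(270,524)])/3+[74.67,144.67]
qd=np.array([(-45.5,0),(-28,-25.5),(-28,25.5),(28,-25.5),(28,25.5),(45.5,0)])/1e3
def w(p,q,z): c,s=np.cos(p[2]),np.sin(p[2]); return np.c_[p[:2]+q@np.array([[c,s],[-s,c]]),np.full(len(q),z)]
for z in(None,):
    r=least_squares(lambda p:(proj(m,w(p,q,p[3]))-o).ravel(),[.511,.19,.257,.05],x_scale=[.01,.01,.1,.01]);print(r.x,np.degrees(r.x[2]),r.fun.round(1))
r=least_squares(lambda p:(proj(m,w(p,q,.05))-o).ravel(),[.511,.19,.257]);print('z fixed',r.x,np.degrees(r.x[2]))
r=least_squares(lambda p:(proj(m,w(p,qd,.0565))-od).ravel(),[.511,.19,.257]);print('dowel',r.x,np.degrees(r.x[2]),r.fun.round(1))
E
python3 nest.py; python3 go.py .5111 .1903 .13 180 0 -165.24
```

```text
[0.50970791 0.19073082 0.26168378 0.04665945] 14.993376391192978 [-0.4 -0.   0.3 -0.6  0.3  0.3  0.1 -0.2 -0.1  0.3 -1.   0.9  0.1 -0.9
  1.   0.8  0.1 -0.6  0.5  1.  -0.8 -1. ]
z fixed [0.50834745 0.1918728  0.26138439] 14.976222180147156
dowel [0.50727264 0.1927891  0.26390485] 15.120634065208353 [-0.1 -1.4 -1.2 -0.8  1.2 -0.9 -1.   1.   1.1  1.   0.2  1.9]
now 7.6667 [0.4847 0.287  0.1287] [ 1.7999e+02 -9.0000e-02 -1.6515e+02] F [-0.4 -0.7 -2.2] j [31. 12. -9. 69.  0. 16.]
off [  -0.8 -100.3   -1.3] 100.3 rot [ 0.01 -0.09  0.09]
```

```bash
python3 go.py .5073 .1906 .0795 180 0 -165
```

```text
now 7.6667 [0.4847 0.287  0.1287] [ 1.7999e+02 -9.0000e-02 -1.6515e+02] F [-0.4 -0.7 -2.2] j [31. 12. -9. 69.  0. 16.]
off [  2.8 -99.   49.2] 110.6 rot [ 0.01 -0.09 -0.15]
```

Emit:
{"op": "servo_tool", "data": {
  "targets": [
    {"offset": [0.7, -25, 0], "delta_rot": [0, 0, 0], "hand": 1},
    {"offset": [0.7, -25, 0], "delta_rot": [0, 0, 0], "hand": 1},
    {"offset": [0.7, -25, 0], "delta_rot": [0, 0, 0], "hand": 1},
    {"offset": [0.7, -24, 0], "delta_rot": [0, 0, -0.2], "hand": 1},
    {"offset": [0, 0, 20], "delta_rot": [0, 0, 0], "hand": 1},
    {"offset": [0, 0, 20], "delta_rot": [0, 0, 0], "hand": 1},
    {"offset": [0, 0, 9], "delta_rot": [0, 0, 0], "hand": 1},
    {"offset": [0, 0, 0], "delta_rot": [0, 0, 0], "hand": 1},
    {"offset": [0, 0, 0], "delta_rot": [0, 0, 0], "hand": 1}
  ]
}}

```text
clock: 8.42
position: [0.5074, 0.191, 0.0805]
eef_rot: [180.0, -0.1, -164.9]
ft_force: [0.3, 0.9, -1.3]
gripper_width: 0.0378
finger_force: 60.7
```

```bash
python3 - <<'E'
from h import *
d=snap('wrist','w4.png')
a=d['pixels'][150:450,170:490,::-1]
cv2.imwrite('pics/c4.png',cv2.resize(a,None,fx=2,fy=2,interpolation=cv2.INTER_CUBIC))
E
python3 go.py .5073 .1906 .0795 180 0 -165
```

```text
now 8.4667 [0.5081 0.1912 0.0814] [ 1.7998e+02  4.0000e-02 -1.6495e+02] F [ 0.4 -0.5 -0.7] j [ 21.  11. -16.  62.   0.   6.]
off [ 0.9 -0.4  1.9] 2.1 rot [0.02 0.04 0.05]
```

View pics/c4.png

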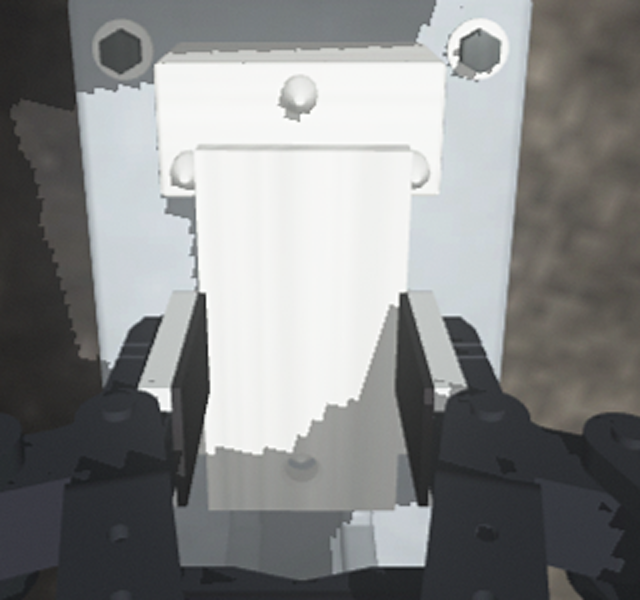

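```bash
python3 - <<'E'
from h import *
m=meta('w4.png');s=env.state()
c,sn=np.cos(np.radians(15)),np.sin(np.radians(15))
def L(u,v,z):
    w=ray(m,u/2+169.75,v/2+149.75,z)[:2]-s['position'][:2]; return np.round([1e3*(c*w[0]+sn*w[1]),1e3*(-sn*w[0]+c*w[1])],1)
for n,a in dict(tagF_L=(195,150,.087),tagF_R=(412,150,.087),tagB_L=(208,510,.087),tagB_R=(396,510,.087),bolL=(156,62,.05),bolR=(444,60,.05),bolL47=(156,62,.047),bolR47=(444,60,.047),dow=(299,90,.057),dL=(183,169,.057),dR=(421,169,.057)).items(): print(n,L(*a))
E
```

```text
tagF_L [-41.2 -19.4]
tagF_R [-41.2  19.7]
tagB_L [ 37.6 -19.8]
tagB_R [37.6 19.8]
bolL [-51.  -32.5]
bolR [-51.6  31.3]
bolL47 [-50.5 -33. ]
bolR47 [-51.1  31.9]
dow [-46.2  -0.8]
dL [-28.4 -26.5]
dR [-28.5  26.3]
```

```bash
python3 - <<'E'
from h import *
st={'w1':([.4332,.3588,.1297],-160.05),'w2':([.4305,.359,.1189],-158.73),'w3':([.4847,.287,.1287],-165.15),'w4':([.5081,.1912,.0814],-164.95)}
for k,(p,y) in st.items():
    m=meta(k+'.png'); Rc=R.from_euler('xyz',[180,0,y],degrees=True)
    print(k,(Rc.inv().apply(m['position']-p)*1e3).round(2),m['attitude'].round(2),y)
    z=p[2]+.0056
    for u,v in[(267.5,225.5),(376,225.5),(369.5,404.5),(273,404.5)]:
        if k in('w2','w3','w4'):print('   ',(Rc.inv().apply(ray(m,u,v,z)-p)*1e3).round(1))
s=env.state();print(s['position'],s['clock'])
E
```

```text
w1 [  77.77    0.88 -141.07] [-1.7640e+01  4.0000e-02  1.1003e+02] -160.05
w2 [ 7.8130e+01  1.0000e-01 -1.4313e+02] [-1.7980e+01 -9.0000e-02  1.1132e+02] -158.73
    [ 38.6 -19.2  -5.6]
    [38.6 20.6 -5.6]
    [-41.5  21.4  -5.6]
    [-41.5 -20.2  -5.6]
w3 [  78.31   -0.42 -141.55] [-1.7650e+01 -1.0000e-02  1.0487e+02] -165.15
    [ 40.1 -19.7  -5.6]
    [40.1 19.6 -5.6]
    [-38.6  20.3  -5.6]
    [-38.6 -20.6  -5.6]
w4 [ 7.911e+01 -1.400e-01 -1.409e+02] [-1.7720e+01 -3.0000e-02  1.0511e+02] -164.95
    [ 40.9 -19.3  -5.6]
    [40.9 19.9 -5.6]
    [-37.5  20.6  -5.6]
    [-37.5 -20.1  -5.6]
[0.50811257 0.19122114 0.08137615] 8.4667
```

Emit:
{"op": "servo_tool", "data": {
  "targets": [
    {"offset": [-1.1, -0.7, 5], "delta_rot": [0, 0, 0], "hand": 1},
    {"offset": [0, 0, 8], "delta_rot": [0, 0, 0], "hand": 1},
    {"offset": [0, 0, 7], "delta_rot": [0, 0, 0], "hand": 1},
    {"offset": [0, 0, 3], "delta_rot": [0, 0, 0], "hand": 1},
    {"offset": [0, 0, 0], "delta_rot": [0, 0, 0], "hand": 1},
    {"offset": [0, 0, 0], "delta_rot": [0, 0, 0], "hand": 1}
  ]
}}

```text
clock: 8.97
position: [0.5092, 0.19, 0.0575]
eef_rot: [180.0, -0.0, -165.0]
ft_force: [0.2, -0.2, -0.8]
gripper_width: 0.0374
finger_force: 60.7
```

Emit:
{"op": "servo_tool", "data": {
  "targets": [
    {"offset": [0, 0, 2], "delta_rot": [0, 0, 0], "hand": 1},
    {"offset": [0, 0, 1], "delta_rot": [0, 0, 0], "hand": 1},
    {"offset": [0, 0, 0], "delta_rot": [0, 0, 0], "hand": 1}
  ]
}}

```text
clock: 9.22
position: [0.5094, 0.1901, 0.0548]
eef_rot: [180.0, 0.0, -165.0]
ft_force: [-0.9, 0.2, -2.0]
gripper_width: 0.0374
finger_force: 60.7
```

Emit:
{"op": "servo_tool", "data": {
  "targets": [
    {"offset": [0, 0, 1.5], "delta_rot": [0, 0, 0], "hand": 1},
    {"offset": [0, 0, 1], "delta_rot": [0, 0, 0], "hand": 1},
    {"offset": [0, 0, 0], "delta_rot": [0, 0, 0], "hand": 1}
  ]
}}

```text
clock: 9.47
position: [0.5094, 0.1901, 0.0522]
eef_rot: [180.0, 0.0, -165.0]
ft_force: [-0.5, 1.0, -2.1]
gripper_width: 0.0371
finger_force: 60.7
```

Emit:
{"op": "servo_tool", "data": {
  "targets": [
    {"offset": [0, 0, 1], "delta_rot": [0, 0, 0], "hand": 1},
    {"offset": [0, 0, 0.7], "delta_rot": [0, 0, 0], "hand": 1},
    {"offset": [0, 0, 0], "delta_rot": [0, 0, 0], "hand": 1}
  ]
}}

```text
clock: 9.72
position: [0.5093, 0.1901, 0.0505]
eef_rot: [180.0, 0.0, -165.0]
ft_force: [0.1, 0.2, -2.2]
gripper_width: 0.0373
finger_force: 60.7
```

Emit:
{"op": "servo_tool", "data": {
  "targets": [
    {"offset": [0, 0, 0.6], "delta_rot": [0, 0, 0], "hand": 1},
    {"offset": [0, 0, 0.5], "delta_rot": [0, 0, 0], "hand": 1},
    {"offset": [0, 0, 0], "delta_rot": [0, 0, 0], "hand": 1}
  ]
}}

```text
clock: 9.97
position: [0.5095, 0.1901, 0.0497]
eef_rot: [180.0, 0.0, -165.0]
ft_force: [0.3, -0.4, -1.2]
gripper_width: 0.0375
finger_force: 60.8
```

Emit:
{"op": "servo_tool", "data": {
  "targets": [
    {"offset": [0, 0, 0.5], "delta_rot": [0, 0, 0], "hand": 1},
    {"offset": [0, 0, 0.3], "delta_rot": [0, 0, 0], "hand": 1},
    {"offset": [0, 0, 0], "delta_rot": [0, 0, 0], "hand": 1}
  ]
}}

```text
clock: 10.22
position: [0.5095, 0.1902, 0.0496]
eef_rot: [180.0, 0.1, -165.0]
ft_force: [-3.0, -0.7, 6.0]
gripper_width: 0.0374
finger_force: 61.6
```

Emit:
{"op": "servo_tool", "data": {
  "targets": [
    {"offset": [0, 0, 0], "delta_rot": [0, 0, 0], "hand": -1},
    {"offset": [0, 0, 0], "delta_rot": [0, 0, 0], "hand": -1},
    {"offset": [0, 0, 0], "delta_rot": [0, 0, 0], "hand": -1},
    {"offset": [0, 0, 0], "delta_rot": [0, 0, 0], "hand": -1},
    {"offset": [0, 0, -10], "delta_rot": [0, 0, 0], "hand": -1},
    {"offset": [0, 0, -25], "delta_rot": [0, 0, 0], "hand": -1},
    {"offset": [0, 0, -35], "delta_rot": [0, 0, 0], "hand": -1},
    {"offset": [0, 0, -25], "delta_rot": [0, 0, 0], "hand": -1},
    {"offset": [0, 0, 0], "delta_rot": [0, 0, 0], "hand": -1}
  ]
}}

```text
clock: 10.97
position: [0.5121, 0.191, 0.1503]
eef_rot: [179.9, 0.6, -165.0]
ft_force: [0.8, 0.3, -0.7]
gripper_width: 0.085
finger_force: 0.0
```

```bash
python3 - <<'E'
from h import *
d=snap('wrist','w5.png')
E
python3 go.py .5073 .1906 .0795 180 0 -165
```

```text
now 11.0167 [0.5113 0.1908 0.1477] [ 179.94    0.41 -165.03] F [ 0.8 -0.1  0. ] j [ 20.  10. -10.  70.   0.   5.]
off [ 4.4  0.8 68.2] 68.3 rot [ 0.06  0.41 -0.03]
```

View pics/w5.png

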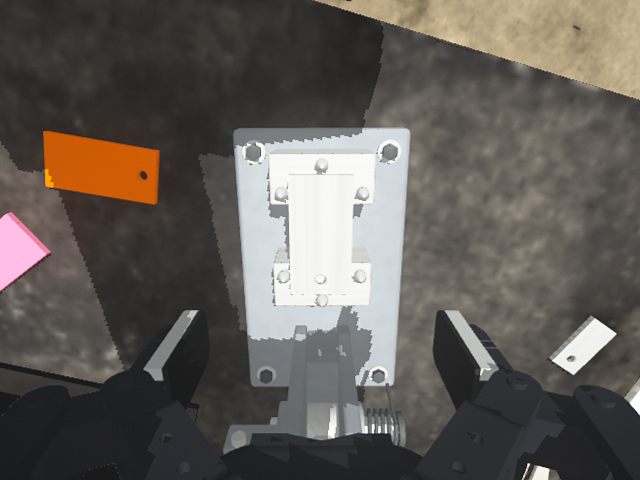

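The tag lies flat in the nest between all six dowels. The seated pose fixes the nest at about (0.509, 0.1905), yaw 15°. Next I rise, turn and shut the hand.

Emit:
{"op": "servo_tool", "data": {
  "targets": [
    {"offset": [0, 0, -30], "delta_rot": [0, 0, -6.9], "hand": 1},
    {"offset": [0, 0, -30], "delta_rot": [0, 0, -6.9], "hand": 1},
    {"offset": [0, 0, -25], "delta_rot": [0, 0, -6.9], "hand": 1},
    {"offset": [0, 0, 0], "delta_rot": [0, 0, -6.9], "hand": 1},
    {"offset": [0, 0, 0], "delta_rot": [0, 0, -6.9], "hand": 1},
    {"offset": [0, 0, 0], "delta_rot": [0, 0, -6.9], "hand": 1},
    {"offset": [0, 0, 0], "delta_rot": [0, 0, -6.9], "hand": 1},
    {"offset": [0, 0, 0], "delta_rot": [0, 0, -6.9], "hand": 1},
    {"offset": [0, 0, 0], "delta_rot": [0, 0, -6.9], "hand": 1},
    {"offset": [0, 0, 0], "delta_rot": [0, 0, -6.9], "hand": 1}
  ]
}}

```text
clock: 11.85
position: [0.509, 0.1899, 0.228]
eef_rot: [179.9, -0.0, -95.7]
ft_force: [-0.1, -0.1, -0.6]
gripper_width: -0.0001
finger_force: 0.0
```

Emit:
{"op": "servo_tool", "data": {
  "targets": [
    {"offset": [0, 0, 0], "delta_rot": [0, 0, -6.9], "hand": 1},
    {"offset": [0, 0, 0], "delta_rot": [0, 0, -6.9], "hand": 1},
    {"offset": [0, 0, 0], "delta_rot": [0, 0, -6.9], "hand": 1},
    {"offset": [0, 0, 0], "delta_rot": [0, 0, 0], "hand": 1},
    {"offset": [0, 0, 0], "delta_rot": [0, 0, 0], "hand": 1}
  ]
}}

```text
clock: 12.27
position: [0.5091, 0.1899, 0.2282]
eef_rot: [180.0, 0.0, -75.5]
ft_force: [-0.6, 0.2, 0.7]
gripper_width: 0.0001
finger_force: 0.0
```

```bash
python3 go.py .636 .1303 .23 180 0 -75
```

```text
now 12.2667 [0.5091 0.1899 0.2282] [ 1.7997e+02  2.0000e-02 -7.5520e+01] F [-0.6  0.2  0.7] j [ 20.   9.  -0.  80.   0. -84.]
off [  89.5 -108.    -1.9] 140.2 rot [ 0.03  0.02 -0.52]
```

Emit:
{"op": "servo_tool", "data": {
  "targets": [
    {"offset": [30, 0, 0], "delta_rot": [0, 0, -0.5], "hand": 1},
    {"offset": [30, 0, 0], "delta_rot": [0, 0, 0], "hand": 1},
    {"offset": [29, 0, 0], "delta_rot": [0, 0, 0], "hand": 1},
    {"offset": [0, -27, 0], "delta_rot": [0, 0, 0], "hand": 1},
    {"offset": [0, -27, 0], "delta_rot": [0, 0, 0], "hand": 1},
    {"offset": [0, -27, 0], "delta_rot": [0, 0, 0], "hand": 1},
    {"offset": [0, -27, 0], "delta_rot": [0, 0, 0], "hand": 1},
    {"offset": [0, 0, 0], "delta_rot": [0, 0, 0], "hand": 1},
    {"offset": [0, 0, 0], "delta_rot": [0, 0, 0], "hand": 1}
  ]
}}

```text
clock: 13.02
position: [0.6371, 0.1324, 0.227]
eef_rot: [179.9, 0.0, -75.0]
ft_force: [-1.2, 0.9, 0.7]
gripper_width: 0.0002
finger_force: 0.0
```

```bash
python3 - <<'E'
from h import *
m=snap('wrist','w6.png')
w=lambda x,y,z: np.array([.509+.966*x-.259*y,.1905+.259*x+.966*y,z])
# predicted paddle corners / axis in image
print(proj(m,[w(.095,-.1,.183),w(.119,-.1,.183),w(.095,-.07,.157),w(.119,-.07,.157)]))
E
python3 go.py .636 .1303 .19 180 0 -75
```

```text
[[346.77721837 253.7016595 ]
 [299.40073874 253.67512973]
 [342.82772813 286.23231033]
 [302.39989554 286.21705026]]
now 13.0667 [0.6363 0.1322 0.2278] [ 1.7991e+02  3.0000e-02 -7.4940e+01] F [-0.6  0.1  0.4] j [ 12.  21.  15.  84.   0. -93.]
off [ 1.8  0.7 37.8] 37.8 rot [0.09 0.03 0.06]
```

View pics/w6.png

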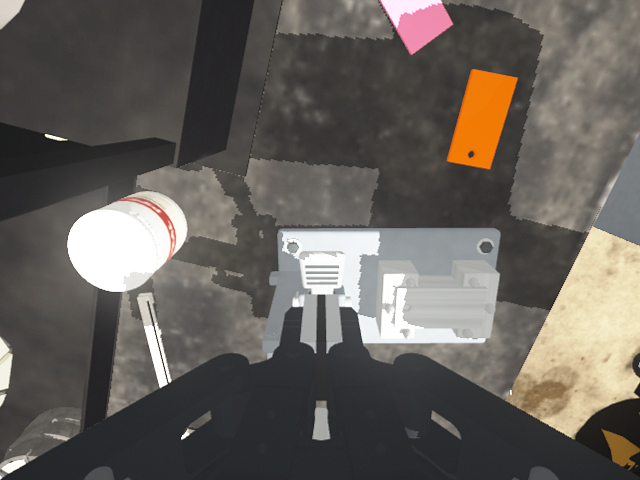

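The paddle shows at (300–345, 252–292), matching the predicted position, with the shut fingers right above it. That was my last picture. I push down now.

Emit:
{"op": "servo_tool", "data": {
  "targets": [
    {"offset": [1.5, 0.7, 15], "delta_rot": [0, 0, 0], "hand": 1},
    {"offset": [0, 0, 15], "delta_rot": [0, 0, 0], "hand": 1},
    {"offset": [0, 0, 10], "delta_rot": [0, 0, 0], "hand": 1},
    {"offset": [0, 0, 8], "delta_rot": [0, 0, 0], "hand": 1},
    {"offset": [0, 0, 8], "delta_rot": [0, 0, 0], "hand": 1},
    {"offset": [0, 0, 8], "delta_rot": [0, 0, 0], "hand": 1}
  ]
}}

```text
clock: 13.57
position: [0.6362, 0.1308, 0.1651]
eef_rot: [-179.9, 0.0, -74.8]
ft_force: [0.3, -1.4, 2.3]
gripper_width: -0.0004
finger_force: 0.6
```

Emit:
{"op": "servo_tool", "data": {
  "targets": [
    {"offset": [0, 0, 8], "delta_rot": [0, 0, 0], "hand": 1},
    {"offset": [0, 0, 8], "delta_rot": [0, 0, 0], "hand": 1},
    {"offset": [0, 0, 8], "delta_rot": [0, 0, 0], "hand": 1}
  ]
}}

```text
clock: 13.82
position: [0.6365, 0.1307, 0.1403]
eef_rot: [-179.9, 0.0, -74.8]
ft_force: [0.7, -1.3, 1.2]
gripper_width: 0.0001
finger_force: 0.8
```

Emit:
{"op": "servo_tool", "data": {
  "targets": [
    {"offset": [0, 0, 8], "delta_rot": [0, 0, 0], "hand": 1},
    {"offset": [0, 0, 8], "delta_rot": [0, 0, 0], "hand": 1},
    {"offset": [0, 0, 4], "delta_rot": [0, 0, 0], "hand": 1},
    {"offset": [0, 0, 0], "delta_rot": [0, 0, 0], "hand": 1}
  ]
}}

```text
clock: 14.15
position: [0.6358, 0.1308, 0.1193]
eef_rot: [179.9, 0.1, -74.8]
ft_force: [-0.2, -0.6, 0.1]
gripper_width: -0.0
finger_force: 0.0
```

Emit:
{"op": "servo_tool", "data": {
  "targets": [
    {"offset": [0, 0, 4], "delta_rot": [0, 0, 0], "hand": 1},
    {"offset": [0, 0, 2], "delta_rot": [0, 0, 0], "hand": 1},
    {"offset": [0, 0, 0], "delta_rot": [0, 0, 0], "hand": 1}
  ]
}}

```text
clock: 14.4
position: [0.6364, 0.1308, 0.1145]
eef_rot: [-180.0, 0.0, -74.8]
ft_force: [1.0, -0.0, -0.2]
gripper_width: 0.0
finger_force: 0.0
```

Emit:
{"op": "servo_tool", "data": {
  "targets": [
    {"offset": [0, 0, 3], "delta_rot": [0, 0, 0], "hand": 1},
    {"offset": [0, 0, 2], "delta_rot": [0, 0, 0], "hand": 1}
  ]
}}

```text
clock: 14.57
position: [0.6366, 0.1308, 0.1099]
eef_rot: [-179.9, 0.0, -74.8]
ft_force: [-1.3, 1.4, 2.1]
gripper_width: -0.0004
finger_force: 0.7
```

Emit:
{"op": "servo_tool", "data": {
  "targets": [
    {"offset": [0, 0, 2], "delta_rot": [0, 0, 0], "hand": 1},
    {"offset": [0, 0, 1], "delta_rot": [0, 0, 0], "hand": 1}
  ]
}}

```text
clock: 14.73
position: [0.6364, 0.1307, 0.1066]
eef_rot: [-180.0, 0.0, -74.8]
ft_force: [-0.6, 0.3, 1.1]
gripper_width: 0.0002
finger_force: 0.7
```

Emit:
{"op": "servo_tool", "data": {
  "targets": [
    {"offset": [0, 0, 1.5], "delta_rot": [0, 0, 0], "hand": 1},
    {"offset": [0, 0, 1.5], "delta_rot": [0, 0, 0], "hand": 1}
  ]
}}

```text
clock: 14.9
position: [0.6365, 0.1308, 0.1041]
eef_rot: [-179.9, 0.0, -74.8]
ft_force: [-3.1, -0.2, 12.4]
gripper_width: -0.0001
finger_force: 5.1
```

Emit:
{"op": "servo_tool", "data": {
  "targets": [
    {"offset": [0, 0, 1], "delta_rot": [0, 0, 0], "hand": 1},
    {"offset": [0, 0, 1], "delta_rot": [0, 0, 0], "hand": 1}
  ]
}}

```text
clock: 15.07
position: [0.6368, 0.1307, 0.1038]
eef_rot: [-179.8, -0.0, -74.8]
ft_force: [-2.9, -1.7, 15.8]
gripper_width: -0.0002
finger_force: 6.5
```

Emit:
{"op": "servo_tool", "data": {
  "targets": [
    {"offset": [0, 0, -15], "delta_rot": [0, 0, 0], "hand": 1},
    {"offset": [0, 0, -30], "delta_rot": [0, 0, 0], "hand": 1},
    {"offset": [0, 0, -35], "delta_rot": [0, 0, 0], "hand": 1},
    {"offset": [0, 0, -35], "delta_rot": [0, 0, 0], "hand": 1},
    {"offset": [0, 0, -35], "delta_rot": [0, 0, 0], "hand": 1},
    {"offset": [0, 0, -35], "delta_rot": [0, 0, 0], "hand": 1},
    {"offset": [0, 0, -35], "delta_rot": [0, 0, 0], "hand": 1},
    {"offset": [0, 0, -25], "delta_rot": [0, 0, 0], "hand": 1},
    {"offset": [0, 0, 0], "delta_rot": [0, 0, 0], "hand": -1}
  ]
}}

```text
clock: 15.82
position: [0.637, 0.1307, 0.3526]
eef_rot: [-179.5, -0.0, -74.8]
ft_force: [0.2, -0.1, 1.3]
gripper_width: 0.0108
finger_force: 0.0
```

```bash
python3 - <<'E'
from h import *
from scipy.optimize import least_squares
# catch check: brightness change at old paddle place / new place, top + scene views (numbers only)
for n in('top','scene'):
    d=snap(n,n+'1.png'); m=meta(n+'1.png')
    a=cv2.imread(f'pics/{n}0.png').astype(int);b=cv2.imread(f'pics/{n}1.png').astype(int)
    w=lambda x,y,z: np.array([.509+.966*x-.259*y,.1905+.259*x+.966*y,z])
    for nm,P in dict(barOn=w(.107,-.01,.133),padOn=w(.107,-.085,.17),barOff=w(.107,-.033,.19),padOff=w(.107,-.1,.096),nest=w(0,0,.055),handle=w(.147,.06,.295)).items():
        u,v=proj(m,P)[0].round().astype(int); k=lambda i:i[v-1:v+2,u-1:u+2].mean((0,1)).round(0)
        print(n,nm,u,v,k(a),k(b))
E
python3 go.py .638 .2769 .345 180 0 -75
```

```text
top barOn 306 228 [225. 227. 227.] [155. 155. 153.]
top padOn 339 216 [170. 172. 172.] [75. 77. 79.]
top barOff 316 220 [159. 157. 153.] [193. 196. 196.]
top padOff 344 222 [66. 67. 70.] [63. 69. 77.]
top nest 314 278 [225. 227. 227.] [123. 125. 125.]
top handle 265 200 [159. 155. 156.] [149. 144. 146.]
scene barOn 299 247 [215. 218. 213.] [167. 166. 157.]
scene padOn 317 221 [186. 190. 185.] [51. 52. 53.]
scene barOff 304 224 [48. 50. 50.] [194. 198. 194.]
scene padOff 322 242 [52. 54. 56.] [68. 70. 69.]
scene nest 332 291 [219. 222. 219.] [134. 137. 134.]
scene handle 261 197 [145. 141. 139.] [153. 149. 147.]
now 15.9167 [0.6369 0.1307 0.3474] [-1.7985e+02  1.0000e-02 -7.4840e+01] F [ 0.2  0.5 -0.6] j [ 12.  25.  36. 101.   0. -94.]
off [-140.8  -39.3    2.6] 146.2 rot [-0.15  0.01  0.16]
```

Emit:
{"op": "servo_tool", "data": {
  "targets": [
    {"offset": [-28, -8, 0], "delta_rot": [0, 0, 0], "hand": -1},
    {"offset": [-28, -8, 0], "delta_rot": [0, 0, 0], "hand": -1},
    {"offset": [-28, -8, 0], "delta_rot": [0, 0, 0], "hand": -1},
    {"offset": [-28, -8, 0], "delta_rot": [0, 0, 0], "hand": -1},
    {"offset": [-28, -7, 0], "delta_rot": [0, 0, 0], "hand": -1},
    {"offset": [0, 0, 0], "delta_rot": [0, 0, 0], "hand": -1},
    {"offset": [0, 0, 0], "delta_rot": [0, 0, 0], "hand": -1}
  ]
}}

```text
clock: 16.5
position: [0.6369, 0.2775, 0.3439]
eef_rot: [179.8, -0.0, -74.7]
ft_force: [-0.2, -0.7, 0.7]
gripper_width: 0.0858
finger_force: 0.0
```

```bash
python3 go.py .638 .2769 .264 180 0 -75
```

```text
now 16.5 [0.6369 0.2775 0.3439] [ 1.7979e+02 -3.0000e-02 -7.4680e+01] F [-0.2 -0.7  0.7] j [ 24.  32.  47. 105.   0. -82.]
off [ 0.8 -1.2 79.9] 80.0 rot [ 0.21 -0.03  0.32]
```

Emit:
{"op": "servo_tool", "data": {
  "targets": [
    {"offset": [0.8, -1.2, 20], "delta_rot": [0, 0, 0.3], "hand": -1},
    {"offset": [0, 0, 20], "delta_rot": [0, 0, 0], "hand": -1},
    {"offset": [0, 0, 20], "delta_rot": [0, 0, 0], "hand": -1},
    {"offset": [0, 0, 20], "delta_rot": [0, 0, 0], "hand": -1},
    {"offset": [0, 0, 0], "delta_rot": [0, 0, 0], "hand": -1},
    {"offset": [0, 0, 0], "delta_rot": [0, 0, 0], "hand": 1},
    {"offset": [0, 0, 0], "delta_rot": [0, 0, 0], "hand": 1},
    {"offset": [0, 0, 0], "delta_rot": [0, 0, 0], "hand": 1},
    {"offset": [0, 0, 0], "delta_rot": [0, 0, 0], "hand": 1},
    {"offset": [0, 0, 0], "delta_rot": [0, 0, 0], "hand": 1}
  ],
  "squeeze": 70
}}

```text
clock: 17.33
position: [0.6391, 0.2756, 0.2681]
eef_rot: [-179.9, 0.0, -75.1]
ft_force: [-0.4, 0.4, -0.2]
gripper_width: 0.0258
finger_force: 0.0
```

Emit:
{"op": "servo_tool", "data": {
  "targets": [
    {"offset": [0, 0, 0], "delta_rot": [0, 0, 0], "hand": 1},
    {"offset": [0, 0, 0], "delta_rot": [0, 0, 0], "hand": 1}
  ]
}}

```text
clock: 17.5
position: [0.6395, 0.2757, 0.2682]
eef_rot: [-179.8, 0.0, -75.1]
ft_force: [2.4, -0.6, 4.6]
gripper_width: 0.0221
finger_force: 68.5
```

```bash
cat > arc.py <<'E'
import sys;from h import *
s=env.state();p=s['position'];l=np.array([.966*(p[0]-.509)+.259*(p[1]-.1905),-.259*(p[0]-.509)+.966*(p[1]-.1905)])
print('clock',s['clock'],'local',l.round(4),'z',p[2].round(4),'F',s['ft_force'].round(1),'w',s['gripper_width'],s['finger_force'],'j',s['joints'].round(0))
r=np.array([l[0]-.12,p[2]+.019-.09]);print('radius',np.hypot(*r),'lever',np.arctan2(.0271,.1931)-np.arctan2(r[0],r[1]))
E
python3 arc.py
```

```text
clock 17.5 local [0.1481 0.0485] z 0.2682 F [ 2.4 -0.6  4.6] w 0.02208249889403014 68.46153259277344 j [ 23.  28.  30.  92.  -0. -82.]
radius 0.19918244597219711 lever -0.002128303508692836
```

Emit:
{"op": "servo_tool", "data": {
  "targets": [
    {"offset": [0, 11.9, -1.3], "delta_rot": [0, 0, 0], "hand": 1},
    {"offset": [0, 11.9, -0.6], "delta_rot": [0, 0, 0], "hand": 1},
    {"offset": [0, 11.9, 0.1], "delta_rot": [0, 0, 0], "hand": 1},
    {"offset": [0, 11.9, 0.9], "delta_rot": [0, 0, 0], "hand": 1},
    {"offset": [0, 11.8, 1.6], "delta_rot": [0, 0, 0], "hand": 1},
    {"offset": [0, 11.7, 2.3], "delta_rot": [0, 0, 0], "hand": 1}
  ]
}}

```text
clock: 18.0
position: [0.5704, 0.2571, 0.265]
eef_rot: [-179.8, -0.0, -75.1]
ft_force: [3.4, -1.1, 3.7]
gripper_width: 0.0221
finger_force: 68.6
```

```bash
python3 arc.py
```

```text
clock 18.0 local [0.0765 0.0484] z 0.265 F [ 3.4 -1.1  3.7] w 0.022067207508594394 68.56863498687744 j [ 24.  19.  16.  88.  -0. -81.]
radius 0.19882021759191987 lever 0.3599624233727797
```

Emit:
{"op": "servo_tool", "data": {
  "targets": [
    {"offset": [0, 11.5, 3.1], "delta_rot": [0, 0, 0], "hand": 1},
    {"offset": [0, 11.3, 3.7], "delta_rot": [0, 0, 0], "hand": 1},
    {"offset": [0, 11.1, 4.4], "delta_rot": [0, 0, 0], "hand": 1},
    {"offset": [0, 10.7, 5.1], "delta_rot": [0, 0, 0], "hand": 1},
    {"offset": [0, 10.4, 5.7], "delta_rot": [0, 0, 0], "hand": 1},
    {"offset": [0, 10.1, 6.4], "delta_rot": [0, 0, 0], "hand": 1},
    {"offset": [0, 9.7, 7.0], "delta_rot": [0, 0, 0], "hand": 1},
    {"offset": [0, 9.2, 7.5], "delta_rot": [0, 0, 0], "hand": 1},
    {"offset": [0, 8.7, 8.1], "delta_rot": [0, 0, 0], "hand": 1},
    {"offset": [0, 8.3, 8.6], "delta_rot": [0, 0, 0], "hand": 1}
  ]
}}

```text
clock: 18.83
position: [0.4726, 0.2306, 0.2048]
eef_rot: [-179.8, -0.1, -75.2]
ft_force: [2.6, -3.4, 2.4]
gripper_width: 0.0219
finger_force: 68.5
```

```bash
python3 arc.py
```

```text
clock 18.8333 local [-0.0248  0.0482] z 0.2048 F [ 2.6 -3.4  2.4] w 0.021908256549452176 68.54077577590942 j [ 26.   7.  -6.  77.  -0. -79.]
radius 0.1971502644291986 lever 0.9640592735188984
```

Emit:
{"op": "servo_tool", "data": {
  "targets": [
    {"offset": [0, 7.7, 9.1], "delta_rot": [0, 0, 0], "hand": 1},
    {"offset": [0, 7.1, 9.5], "delta_rot": [0, 0, 0], "hand": 1},
    {"offset": [0, 6.5, 10.0], "delta_rot": [0, 0, 0], "hand": 1},
    {"offset": [0, 5.9, 10.3], "delta_rot": [0, 0, 0], "hand": 1},
    {"offset": [0, 5.3, 10.7], "delta_rot": [0, 0, 0], "hand": 1},
    {"offset": [0, 4.6, 11.0], "delta_rot": [0, 0, 0], "hand": 1},
    {"offset": [0, 3.9, 11.3], "delta_rot": [0, 0, 0], "hand": 1},
    {"offset": [0, 3.3, 11.4], "delta_rot": [0, 0, 0], "hand": 1}
  ]
}}

```text
clock: 19.5
position: [0.4303, 0.2191, 0.1212]
eef_rot: [-179.8, -0.1, -75.2]
ft_force: [3.9, -4.4, 3.2]
gripper_width: 0.0217
finger_force: 68.6
```

```bash
python3 arc.py
```

```text
clock 19.5 local [-0.0687  0.0481] z 0.1212 F [ 3.9 -4.4  3.2] w 0.02173512641850046 68.58694911003113 j [ 27.   4. -20.  66.  -0. -78.]
radius 0.19521568349548124 lever 1.4501690448207396
```

Emit:
{"op": "servo_tool", "data": {
  "targets": [
    {"offset": [0, 2.5, 11.6], "delta_rot": [0, 0, 0], "hand": 1},
    {"offset": [0, 1.8, 11.8], "delta_rot": [0, 0, 0], "hand": 1},
    {"offset": [0, 1.0, 11.8], "delta_rot": [0, 0, 0], "hand": 1},
    {"offset": [0, 0.3, 4], "delta_rot": [0, 0, 0], "hand": 1},
    {"offset": [0, 0, 0], "delta_rot": [0, 0, 0], "hand": 1},
    {"offset": [0, 0, 0], "delta_rot": [0, 0, 0], "hand": 1}
  ],
  "squeeze": 110
}}

```text
clock: 20.0
position: [0.425, 0.2178, 0.082]
eef_rot: [-179.9, -0.1, -75.2]
ft_force: [3.0, -5.6, 4.7]
gripper_width: 0.0211
finger_force: 108.1
```

```bash
python3 arc.py
```

```text
clock 20.0 local [-0.074   0.0481] z 0.082 F [ 3.  -5.6  4.7] w 0.021071215575139784 108.13476204872131 j [ 27.   5. -24.  61.  -0. -78.]
radius 0.19435624440932006 lever 1.653393046489379
```

Emit:
{"op": "servo_tool", "data": {
  "targets": [
    {"offset": [0, 0, 3], "delta_rot": [0, 0, 0], "hand": 1},
    {"offset": [0, 0, 2], "delta_rot": [0, 0, 0], "hand": 1},
    {"offset": [0, 0, 0], "delta_rot": [0, 0, 0], "hand": 1}
  ]
}}

```text
clock: 20.25
position: [0.4249, 0.2177, 0.077]
eef_rot: [-179.9, -0.1, -75.2]
ft_force: [1.7, -4.7, 4.0]
gripper_width: 0.0209
finger_force: 108.3
```

Emit:
{"op": "servo_tool", "data": {
  "targets": [
    {"offset": [0, 0, 1], "delta_rot": [0, 0, 0], "hand": 1},
    {"offset": [0, 0, 0], "delta_rot": [0, 0, 0], "hand": 1}
  ]
}}

```text
clock: 20.42
position: [0.4249, 0.2177, 0.0762]
eef_rot: [-179.9, -0.1, -75.2]
ft_force: [1.9, -5.6, 4.1]
gripper_width: 0.0209
finger_force: 108.3
```

Emit:
{"op": "servo_tool", "data": {
  "targets": [
    {"offset": [0, 0, 1], "delta_rot": [0, 0, 0], "hand": 1},
    {"offset": [0, 0, 0], "delta_rot": [0, 0, 0], "hand": 1}
  ]
}}

```text
clock: 20.58
position: [0.4249, 0.2177, 0.0753]
eef_rot: [-179.9, -0.1, -75.2]
ft_force: [2.1, -3.7, 4.3]
gripper_width: 0.0208
finger_force: 108.3
```

Emit:
{"op": "servo_tool", "data": {
  "targets": [
    {"offset": [0, 0, 1], "delta_rot": [0, 0, 0], "hand": 1},
    {"offset": [0, 0, 0], "delta_rot": [0, 0, 0], "hand": 1}
  ]
}}

```text
clock: 20.75
position: [0.425, 0.2178, 0.0751]
eef_rot: [-179.9, -0.1, -75.2]
ft_force: [-0.2, -5.8, 10.6]
gripper_width: 0.0208
finger_force: 109.2
```

Emit:
{"op": "servo_tool", "data": {
  "targets": [
    {"offset": [0, 0, 1], "delta_rot": [0, 0, 0], "hand": 1},
    {"offset": [0, 0, 0], "delta_rot": [0, 0, 0], "hand": 1},
    {"offset": [0, 0, 0], "delta_rot": [0, 0, 0], "hand": 1}
  ]
}}

```text
clock: 21.0
position: [0.425, 0.2178, 0.075]
eef_rot: [-179.8, -0.1, -75.2]
ft_force: [-2.7, -7.6, 18.4]
gripper_width: 0.0206
finger_force: 110.1
```

Emit:
{"op": "servo_tool", "data": {
  "targets": [
    {"offset": [0, 0, 0.2], "delta_rot": [0, 0, 0], "hand": 1},
    {"offset": [0, 0, 0], "delta_rot": [0, 0, 0], "hand": 1},
    {"offset": [0, 0, 0], "delta_rot": [0, 0, 0], "hand": 1},
    {"offset": [0, 0, 0], "delta_rot": [0, 0, 0], "hand": 1},
    {"offset": [0, 0, 0], "delta_rot": [0, 0, 0], "hand": 1},
    {"offset": [0, 0, 0], "delta_rot": [0, 0, 0], "hand": 1}
  ]
}}

```text
clock: 21.5
position: [0.4251, 0.2178, 0.075]
eef_rot: [-179.8, -0.1, -75.2]
ft_force: [-4.0, -7.6, 18.4]
gripper_width: 0.0209
finger_force: 110.2
```

```bash
python3 - <<'E'
from h import *
s=env.state();print(s['clock'],s['ft_force'],s['position'])
if 15<s['ft_force'][2]<25: print(ticket.finish_job())
E
```

```text
21.5 [-3.95075893 -7.55347681 18.44204516] [0.42506183 0.21780572 0.07495629]
the job is handed in; nothing more can be done
None
```

The large tag is flat in the nest, the catch is pushed over to its stop, and the arm is holding the lever down on the tag at about 18 N; I handed the job in at 21.5 s.

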